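Hang the colour swatch board on the drying rail at the red mark

TASK

Pull the colour swatch board out of the deep storage box, where only its hook sticks out, stand it upright in the slot of the low dark wooden stand and let go of it there. Then pick it up again so that its hook is free, hang the hook over the bare end of the steel rail, where there is no brass keeper bar above it, slide it along the rail under the keeper until the hook is right below the red mark, and leave it hanging there at rest. Do not shift or tip the paint jar, the cup or the brush.

Things in the scene. Friction and masses are not known exactly. Their poses are not given: they have to be found in the camera images.
- swatch: loose board, about 180 g, all 10 mm thick (y): white plate 160 (x) by 90 mm high with colour stripes, its top edge (z = 90) making two shoulders, and in its plane a dark steel hook like a coat hanger's, top at z = 155. Origin: centre of the plate's underside; x along the plate, z up. Starts upright in the box's middle slot, only the hook above the rim; hook tip on the +x side
- swatch_seat (a point): point inside the hook, 138.5 mm above the board's origin, where the rail's axis lies when the hook hangs on it; axes as the board's. Around it: stem x = -19 to -11 mm, inverted-V crown, tip x = +11 to +19 ending 122 mm above the board's underside; so the mouth opens to +x, 32 mm high between shoulder and tip; inside 22 mm wide
- box: fixed wooden storage box, 182 (x) by 72 (y) by 105 mm high, three slots along x, each 16 mm wide, floor at z = 8 mm; the outer slots are filled with a fixed blue (+y) and green (-y) board, the middle one holds the swatch board. Origin: centre of the underside
- stand: fixed dark wooden stand, 130 (x) by 64 (y) by 40 mm high with one open-ended slot along its x: 14 mm wide, floor at z = 10 mm, mouth flared to about 32 mm. A board standing in it may face either way. Origin: centre of the underside, below the middle of the slot
- rail: fixed drying rail: level steel bar 12 mm in diameter along its own y, axis 200 mm above the table, between two 16 mm posts at y = -180 and +180 mm, on a wooden base 110 by 400 by 10 mm. x points away from the robot. A brass keeper bar (10 mm diameter, axis 27 mm above the rail's) covers it from y = -180 to +67 mm. Origin: centre of the base's underside
- rail_open (a point): point on the rail's axis in the middle of the bare length (rail y = +117 mm; bare from +70 to +170), the only place where a hook can get on or off: the keeper leaves just 6 mm of play above a resting hook; axes as the rail's
- mark: red clip with an upright flag, 22 by 10 by 36 mm, fixed on top of the keeper bar; its origin is the centre of its underside, 31 mm above the rail's axis; axes as the rail's; its place along the rail varies
- paint_jar: bystander: loose jar with a yellow cap, 56 mm diameter, 75 mm high; origin: underside centre
- cup: bystander: loose blue ceramic cup, 72 mm diameter, 90 mm high; origin: underside centre
- brush: bystander: loose brush lying on the table, along its x; origin on its underside
Not all that is in view belongs to the job. Of the things that look like the stand, the middle-sized one is meant.

How it is judged:
By the outcome, as a careful person would: the job done as asked, in the order asked, and still so for the second after the job is handed in, with the robot touching nothing.
It also fails if it takes over 69 s, if anything falls off the work surface, if the arm or the gripper's body presses on something with over 40 N, if the wrist force passes 120 N, or if a joint passes its speed limit or range.

ROBOT

A 7-joint arm with a two-finger parallel gripper is mounted at the origin on the work surface. World frame = base frame: x ahead of the robot, y to its left, z up, the work surface at z = 0. Lengths are in m, angles in degrees, forces in N, time in s.
With the tool pointing down it reaches from about 0.425 to 0.875 m from the base axis. Payload 4.7 kg.
Tool frame: the origin (TCP) lies on the mounting face of the last link; the fingertips stand 182 mm ahead of it and the grasp point (between the pads) lies 164 mm ahead of it; z points along the fingers, x is the direction in which the jaws open and shut, and the axes are right-handed (so a half turn about z gives the same grasp; the last joint's range is limited). The gripper opens to 87 mm and grips with 3 to 60 N. Pads are 19 mm wide; open, the fingers measure 117 mm over their backs; the gripper's body (75 mm by 190 mm) begins 51 mm behind the grasp point.
Start: joints at [-69.208, 18.392, -4.016, 83.108, 1.295, 78.541, -3.26], TCP at [0.222, 0.611, 0.405] pointing down, gripper open.
Joint ranges: [-163.93, 163.93], [-17.29, 119.83], [-79.2, 71.16], [3.27, 140.29], [-89.18, 269.18], [5.43, 117.66], [-154.24, 154.24]. Speed limits (degrees/s): [147.25, 147.25, 180, 180, 180, 180, 180].

INTERFACE

Orientations are given as [roll, pitch, yaw] about the fixed x, y, z axes, in that order (R = Rz(yaw) Ry(pitch) Rx(roll)).
In Python, from cell import status, cams, env, outline_of, landmark_of gives the robot as it stands. The module is installed in compiled form; this text tells all that it offers.
- The arm moves only by the tool jog_arm, never from a script. Its argument "rows" is a list of rows, each a list of 7 numbers: the closure, from 0 (fully open) to 1 (shut), then the shift along the tool's x, y, z in m, then the turn, a rotation vector about the tool's x, y, z in degrees. A call has 1 to 12 rows; each row shifts and turns the commanded pose from where the row before left it, along the tool's axes as they then stand; what a row does not reach is not made up. A row lasts 1/12 s, in which the tool goes at most 41.7 mm and 7.16 degrees, less where a joint would pass 70% of its speed; a pose out of reach is approached as far as the arm can. A call with a gripper value outside its range is refused whole. The fingers move at their own pace and stop on an object; "grip_force" is the grip in N (left out, the last holds). Time passes only in rows, so rows that do not move let the fingers close. It gives the time, the measured TCP pose, the force and the opening at its end, in the units of the state.
- status.get_obs(): the state, without advancing time (a new reading comes with each control period).
- cams.read_camera(name): name is "scene" or "top" or "wrist"; returns (picture, depth): 400x640x3 uint8, red, green, blue; 400x640 float32, m along the optical axis (not along the pixel's ray), 0 where there is no reading.
- cams.camera_params(name): a dict with "vfov" (degrees; the focal length in pixels is half the picture's height over the tangent of half this angle, whatever the lens; pixels are square), "cx", "cy" (the principal point, pixels), "k1" (the pictures are not rectified: a ray, as slopes to the right and down, at radius r is drawn at 1 + k1 r^2 times it, then the intrinsics apply), "eye" and "attitude" of the camera in the world. Camera axes: x right, y up, looking along -z (the intrinsics and any distortion apply to the point x, -y, -z); pixel columns grow to the right and rows downward; lengths in m; the calibration is good to about 2 mm. A picture is of the moment at which its call begins: read the wrist's pose just before it. camera_params takes no time and is no camera call; for the wrist camera it gives the pose at the moment of the call.
- env.sign_off(): hands the job in, once; it reports no verdict.
Trained networks look in the newest picture that a camera, given by its name, has taken for a name from the list of things; names that differ only in an ending like _2 or _b are one class to them, and where a whole thing is asked for, a point or a joint stands for the part that bears it (a point fixed in the world has none). Each returns a list of dicts, best first, with "conf" (0 to 1); they miss things now and then, are a little off and sometimes report something else, mostly with a low value. They report only what shows in the picture. A call takes as long as a camera call. They do not tell look-alikes from the thing itself.
- outline_of(camera, name): "pixels" (400x640 bool, what is visible of it) and "box" ([left, top, right, bottom] in pixels, round what is visible of it).
- landmark_of(camera, name): "position" ([row, column] in pixels: a listed point, or the origin of a listed thing).
The state is a dict: "time_s": time; "qpos": joint angles; "joint_velocities": joint speeds; "effort": joint torques, N m; "tool_pos": TCP position; "tool_rot": TCP orientation; "force": force on the tool from outside, world axes, zero at the start; "wrist_torque": the same for the moment, N m; "grip_width": finger opening in m.
Only numpy, scipy, OpenCV 4.12 (cv2) and the standard library are available. Lean on these libraries where they do the work, as an engineer would, in place of code of your own. Each camera call takes 0.05 s, during which the arm holds its last target. There are 200 camera calls.

## Working session

There is one attempt and no reset: what is moved stays moved. The work goes in short steps, Python scripts to look and compute and a tool call to move; the robot and the scene stay as the last step left them, time stands still between calls to the robot, and variables do not carry over. Pictures are saved under pics/ and viewed, about 8 in all and at most 12, crops included, and the job is handed in when it is done.

Besides the shell and the picture viewer there is one more tool, called after "Request:" as name([rows], argument=value, ...), one row to a line, values as JSON. jog_arm: Moves the arm, as the interface text tells. Its arguments: {"type":"object","properties":{"rows":{"type":"array"},"grip_force":{"type":"number"}},"required":["rows"]}

```bash
mkdir -p pics; cat > h.py <<'E'
import numpy as np, cv2
from scipy.spatial.transform import Rotation as R
from cell import status, cams, env, outline_of, landmark_of
def rot(a):
    a=np.array(a,float)
    if a.shape==(3,3): return a
    if a.shape==(3,): return R.from_euler('xyz',a,degrees=True).as_matrix()
    return R.from_quat(a).as_matrix()
def rays(p,rc):
    rc=np.atleast_2d(np.array(rc,float)); f=200/np.tan(np.radians(p['vfov']/2))
    d=np.stack([(rc[:,1]-p['cx'])/f,(rc[:,0]-p['cy'])/f],1); u=d.copy()
    for _ in range(20): u=d/(1+p['k1']*(u**2).sum(1,keepdims=True))
    return np.stack([u[:,0],-u[:,1],-np.ones(len(u))],1)@rot(p['attitude']).T
def pts(p,rc,dep):   # depth -> world
    return np.array(p['eye'])+rays(p,rc)*np.atleast_1d(dep)[:,None]
def atz(p,rc,z):
    r=rays(p,rc); e=np.array(p['eye']); return e+r*((z-e[2])/r[:,2])[:,None]
def cloud(p,D,mask=None):
    m=(D>0) if mask is None else (D>0)&mask
    rc=np.argwhere(m); return rc,pts(p,rc,D[m])
def proj(p,X):
    f=200/np.tan(np.radians(p['vfov']/2)); c=(np.atleast_2d(X)-np.array(p['eye']))@rot(p['attitude'])
    u=np.stack([c[:,0],-c[:,1]],1)/-c[:,2:]; u=u*(1+p['k1']*(u**2).sum(1,keepdims=True))
    return np.stack([u[:,1]*f+p['cy'],u[:,0]*f+p['cx']],1)
def shot(n,f):
    I,D=cams.read_camera(n); cv2.imwrite(f,I[...,::-1]); return I,D
E
python3 - <<'E'
from h import *
np.set_printoptions(precision=4,suppress=True)
print(status.get_obs())
for n in ['scene','top']:
    p=cams.camera_params(n);print(n,p)
    I,D=shot(n,f'pics/{n}0.png'); np.savez(f'{n}0.npz',I=I,D=D)
    for t in ['swatch','swatch_seat','box','stand','rail','rail_open','mark','paint_jar','cup','brush']:
        try:
            L=landmark_of(n,t); print(t,[(round(l['conf'],2),np.round(l['position'],1)) for l in L[:4]])
        except Exception as e: print(t,e)
E
```

```text
{'time_s': 0.0, 'qpos': array([-69.2054,  18.4394,  -4.0141,  83.1762,   1.2955,  78.5393,
        -3.2605]), 'joint_velocities': array([-0.0326,  0.0985,  0.0292, -0.001 ,  0.0629,  0.0273,  0.0757]), 'effort': array([  0.0004, -49.1284,  -0.4036, -31.2527,  -0.0638,   0.0438,
         0.0002]), 'tool_pos': array([0.2221, 0.6106, 0.4036]), 'tool_rot': array([179.9933,   0.1097,  70.0134]), 'force': array([ 0.0285, -0.5196, -0.3121]), 'wrist_torque': array([-0.0213, -0.0431,  0.0155]), 'grip_width': 0.08700929294722433}
scene {'vfov': 46.90184620606479, 'cx': 314.2495205280607, 'cy': 203.82074518299282, 'k1': 0.0318244776781594, 'eye': array([1.1996, 0.7475, 0.8643]), 'attitude': array([ 54.8068,   0.8136, 140.2779])}
swatch []
swatch_seat [(0.6, array([282.3, 430.2]))]
box []
stand [(0.94, array([277.7, 359.6])), (0.56, array([243.2, 339.9])), (0.22, array([328.1, 420.1]))]
rail [(0.84, array([238.9, 265.5])), (0.57, array([162.6, 244.6]))]
rail_open [(0.63, array([194.9, 282. ])), (0.6, array([292.3, 257.6]))]
mark [(0.43, array([159.2, 243.8]))]
paint_jar []
cup [(0.91, array([342.8, 332.5])), (0.71, array([193.8, 282.9]))]
brush [(0.71, array([183.1, 277.5]))]
top {'vfov': 43.667400458848796, 'cx': 321.60860795816245, 'cy': 201.142812578668, 'k1': 0.0115425278048422, 'eye': array([ 0.3848, -0.0064,  1.5602]), 'attitude': array([  7.9111,  -0.4761, -89.2226])}
swatch [(0.52, array([215.2, 205.4]))]
swatch_seat [(0.62, array([209.9, 189.6]))]
box [(0.72, array([214.1, 205.7]))]
stand [(0.97, array([234.5, 314.5])), (0.72, array([284.4, 242.7])), (0.64, array([211.1, 272.1]))]
rail [(0.83, array([187.6, 372.1])), (0.31, array([212.9, 205.6])), (0.22, array([251.6, 436.5]))]
rail_open [(0.78, array([177.1, 340.8]))]
mark [(0.52, array([188.6, 374.4])), (0.39, array([170.1, 405.3]))]
paint_jar [(0.68, array([139.7, 314.3]))]
cup [(0.86, array([150.6, 241.7]))]
brush [(0.9, array([250.7, 434.5]))]
```

View pics/scene0.png

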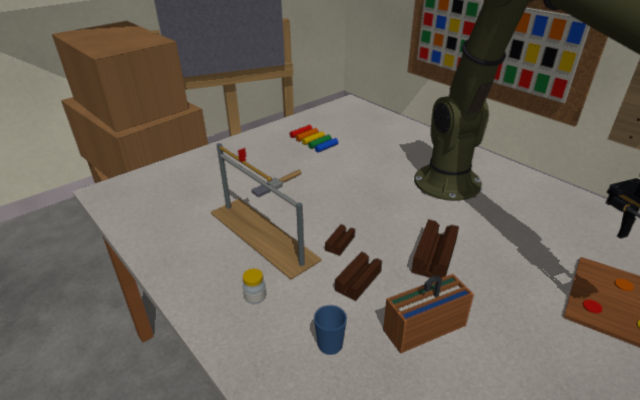

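View pics/top0.png

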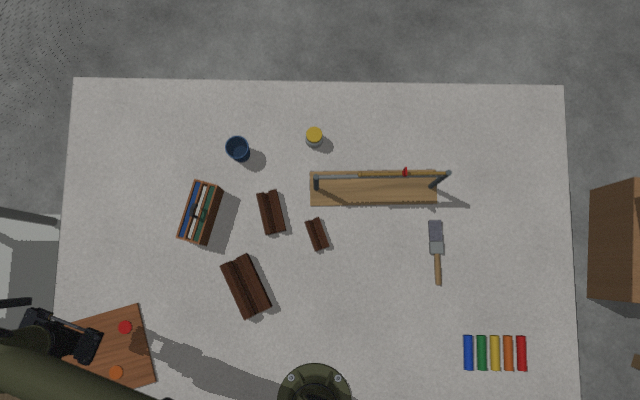

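Scene view: rail with red mark at (241,155), jar (253,286), cup (330,330), box with hook (430,290), and three stands: small (340,239), middle (358,275) and large (436,248). In the top view the middle stand is at about (271,212), the box at (200,212) and the mark at (405,172).

```bash
python3 - <<'E'
from h import *
np.set_printoptions(precision=4,suppress=True)
C={}
for n in ['top','scene']:
    p=cams.camera_params(n); z=np.load(n+'0.npz'); rc,P=cloud(p,z['D']); col=z['I'][rc[:,0],rc[:,1]].astype(int)
    C[n]=(rc,P,col)
    g=atz(p,[(215,205),(211,271),(284,245),(234,316)],0.04) if n=='top' else 0
    if n=='top': print(g)
    t=(abs(P[:,2])<.03)&(P[:,0]>.3)&(P[:,0]<.9)&(abs(P[:,1])<.4)
    print(n,'table z',np.median(P[t,2]))
def rect(n,lo,hi,zr,name):
    rc,P,col=C[n]; m=((P[:,:2]>lo)&(P[:,:2]<hi)).all(1)&(P[:,2]>zr[0])&(P[:,2]<zr[1])
    Q=P[m]
    if len(Q)<5: print(name,n,len(Q));return
    r=cv2.minAreaRect(Q[:,:2].astype(np.float32)*1000); print(name,n,len(Q),'ctr',np.round(r[0],1),'size',np.round(r[1],1),'ang',round(r[2],1),'zmed',np.median(Q[:,2]).round(4))
for n in C:
    rect(n,(.4,.2),(.75,.5),(.085,.115),'boxtop')
    rect(n,(.4,.2),(.75,.5),(.13,.17),'hook')
    rect(n,(.45,.06),(.68,.2),(.028,.05),'standM')
    rect(n,(.3,.1),(.48,.4),(.028,.06),'standL')
    rect(n,(.4,-.05),(.6,.06),(.028,.05),'standS')
    rect(n,(.5,-.5),(.8,.1),(.19,.212),'rail')
    rect(n,(.5,-.5),(.8,.1),(.216,.236),'keeper')
    rect(n,(.5,-.5),(.8,.1),(.006,.016),'base')
    rc,P,col=C[n]
    m=(col[:,0]>150)&(col[:,1]<60)&(P[:,2]>.2)&(P[:,2]<.3); Q=P[m]; print('mark',len(Q),Q.min(0) if len(Q) else 0,Q.max(0) if len(Q) else 0,np.median(Q,0))
    rect(n,(.65,-.1),(.9,.1),(.06,.09),'jar'); rect(n,(.65,.1),(.9,.3),(.075,.1),'cup')
    rect(n,(.2,-.5),(.62,-.2),(.008,.03),'brush')
E
```

```text
[[ 0.5482  0.3394  0.04  ]
 [ 0.5634  0.1384  0.04  ]
 [ 0.3419  0.2102  0.04  ]
 [ 0.4949 -0.0005  0.04  ]]
top table z -0.0002735777370195258
scene table z 0.0028743482201055714
boxtop top 1551 ctr [616.8 321.2] size [100.3 332.2] ang 65.4 zmed 0.1002
hook top 68 ctr [550.4 350.9] size [11.3 38.5] ang 75.3 zmed 0.1541
standM top 696 ctr [562.2 141.1] size [130.7  64.4] ang 14.5 zmed 0.0375
standL top 1088 ctr [397.7 249.2] size [283.2 106.4] ang 39.4 zmed 0.0516
standS top 184 ctr [496.1  -1.2] size [96.2 47.7] ang 21.5 zmed 0.0307
rail top 390 ctr [ 642.5 -173.7] size [ 15.5 366.5] ang 0.6 zmed 0.2035
keeper top 329 ctr [ 650.  -237.2] size [ 15.9 253.9] ang 1.2 zmed 0.23
base top 3327 ctr [ 649.7 -199.7] size [299. 599.] ang 0.0 zmed 0.0095
mark 0 0 0 [nan nan nan]
jar top 215 ctr [797.3  11.7] size [48.1 46.1] ang 0.9 zmed 0.0733
cup top 145 ctr [749.8 243.5] size [70.7 68.7] ang 45.9 zmed 0.0861
brush top 1010 ctr [ 411.1 -346.6] size [298.4 415.6] ang 88.7 zmed 0.0145
boxtop scene 2556 ctr [617.7 324.7] size [103.8 333.7] ang 65.5 zmed 0.1025
hook scene 167 ctr [553.8 352.7] size [12.9 41.6] ang 77.3 zmed 0.1521
standM scene 900 ctr [564.9 143.3] size [134.4  66.7] ang 13.8 zmed 0.0413
standL scene 1039 ctr [351.1 217.3] size [154.9  87.7] ang 26.8 zmed 0.0556
standS scene 302 ctr [500.3   0. ] size [101.2  52.4] ang 21.0 zmed 0.0324
rail scene 480 ctr [ 650.4 -171.4] size [ 16.  371.9] ang 2.2 zmed 0.2069
keeper scene 219 ctr [ 651.2 -232.3] size [ 15.1 248.5] ang 2.0 zmed 0.233
base scene 3680 ctr [ 649.6 -200. ] size [598.6 298.9] ang 90.0 zmed 0.0125
mark 0 0 0 [nan nan nan]
jar scene 323 ctr [739.3   1.2] size [174.8  51.5] ang 11.1 zmed 0.077
cup scene 449 ctr [752.5 246.2] size [72.  69.8] ang 22.8 zmed 0.0866
brush scene 675 ctr [ 410.2 -349.8] size [424.1 292.5] ang 1.0 zmed 0.0149
  return _methods._mean(a, axis=axis, dtype=dtype,
  ret = um.true_divide(
```

```bash
python3 - <<'E'
from h import *
np.set_printoptions(precision=4,suppress=True)
for n in ['top','scene']:
    p=cams.camera_params(n); z=np.load(n+'0.npz'); I=z['I']; rc,P=cloud(p,z['D']); col=I[rc[:,0],rc[:,1]].astype(int)
    def rect(lo,hi,zr,name):
        m=((P[:,:2]>lo)&(P[:,:2]<hi)).all(1)&(P[:,2]>zr[0])&(P[:,2]<zr[1]); Q=P[m]
        r=cv2.minAreaRect(Q[:,:2].astype(np.float32)*1000); print(n,name,len(Q),np.round(r[0],1),np.round(r[1],1),round(r[2],1)); return Q
    rect((.4,.25),(.67,.5),(.095,.115),'box')
    Q=rect((.55,-.36),(.75,.04),(.195,.212),'rail'); 
    k=np.polyfit(Q[:,1],Q[:,0],1); print('rail x=',k, 'y range',np.percentile(Q[:,1],[0,1,99,100]))
    Q=rect((.55,-.5),(.75,.1),(.216,.24),'keeper'); k=np.polyfit(Q[:,1],Q[:,0],1); print('keep',k,np.percentile(Q[:,1],[0,1,99,100]))
    Q=rect((.5,-.5),(.74,.1),(.006,.016),'base')
    m=(col[:,0]>110)&(col[:,1]<70)&(col[:,2]<70)&(P[:,2]>.15)&(P[:,1]<0); Q=P[m]; print('mark',len(Q),Q.min(0),Q.max(0),np.median(Q,0)) if m.any() else print('nomark')
    Q=rect((.2,-.45),(.62,-.26),(.005,.03),'brush')
a=cv2.imread('pics/scene0.png')[270:350,380:480]; b=cv2.imread('pics/top0.png')[170:250,150:250]
cv2.imwrite('pics/crop1.png',np.hstack([cv2.resize(x,(400,320),interpolation=cv2.INTER_CUBIC) for x in (a,b)]))
E
```

```text
top box 1299 [552.2 350.2] [ 74.9 181.8] 75.7
top rail 388 [ 642.5 -173.7] [ 15.5 366.5] 0.6
rail x= [-0.0192  0.6407] y range [-0.3569 -0.3532  0.0095  0.0096]
top keeper 346 [ 650.  -237.2] [ 15.9 253.9] 1.2
keep [-0.031   0.6408] [-0.3642 -0.3616 -0.1124 -0.1104]
top base 3197 [ 619.5 -199.8] [598.7 239.3] 89.9
mark 20 [ 0.6407 -0.2373  0.2376] [ 0.6592 -0.2302  0.2704] [ 0.6508 -0.2342  0.2651]
top brush 1305 [ 411.1 -355. ] [188.2 418. ] 89.8
scene box 2155 [554.2 352.5] [ 76.7 185.5] 75.6
scene rail 465 [ 650.4 -171.7] [ 16.  371.3] 2.2
rail x= [-0.0342  0.6457] y range [-0.3572 -0.3539  0.0122  0.0138]
scene keeper 254 [ 652.2 -233.4] [ 16.2 250.9] 1.8
keep [-0.0338  0.6452] [-0.3589 -0.3564 -0.1088 -0.108 ]
scene base 3538 [ 619.8 -200.2] [239.3 598.3] 0.2
mark 70 [ 0.6418 -0.2378  0.2337] [ 0.6614 -0.2272  0.2707] [ 0.6522 -0.2318  0.2557]
scene brush 1192 [ 410.4 -354.9] [419.3 189.1] 0.2
```

View pics/crop1.png

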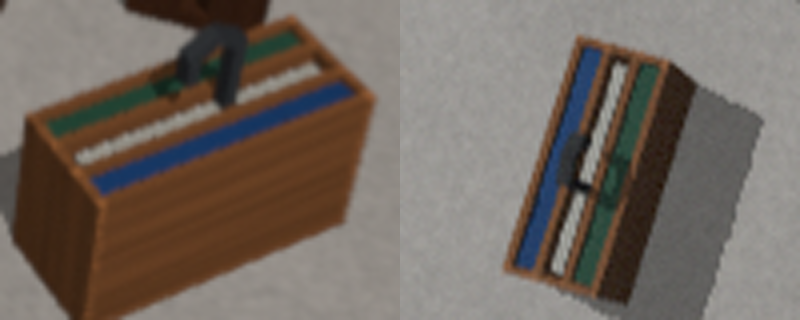

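Request:
jog_arm([
  [0, -0.01, 0.04, 0, 0, 0, -1],
  [0, -0.01, 0.04, 0, 0, 0, -1],
  [0, -0.01, 0.04, 0, 0, 0, -1],
  [0, -0.01, 0.04, 0, 0, 0, -1],
  [0, -0.01, 0.04, 0, 0, 0, -1],
  [0, -0.01, 0.04, 0, 0, 0, -1],
  [0, -0.01, 0.04, 0, 0, 0, 0],
  [0, 0, 0, 0, 0, 0, 0],
  [0, 0, 0, 0, 0, 0, 0],
])

```text
time_s: 1.85
tool_pos: [0.4727, 0.4593, 0.4046]
tool_rot: [179.9, 0.1, 75.6]
force: [-0.4, 0.3, -0.2]
grip_width: 0.0873
```

The crop shows the stem running down to the plate on the robot side and the free tip away from it. So the board's +x points away from the robot, at a yaw of about -14.5°.

```bash
cat >> h.py <<'E'
def near(n='wrist',lo=(.4,.25),hi=(.67,.5),zr=(.12,.17)):
    p=cams.camera_params(n); I,D=cams.read_camera(n); rc,P=cloud(p,D)
    m=((P[:,:2]>lo)&(P[:,:2]<hi)).all(1)&(P[:,2]>zr[0])&(P[:,2]<zr[1]); return p,I,D,rc[m],P[m]
def box2(Q,name=''):
    r=cv2.minAreaRect(Q[:,:2].astype(np.float32)*1000); print(name,len(Q),np.round(r[0],1),np.round(r[1],1),round(r[2],1),'z',np.percentile(Q[:,2],[2,50,98]).round(4))
E
python3 - <<'E'
from h import *
np.set_printoptions(precision=4,suppress=True)
p,I,D,rc,P=near()
print(p, status.get_obs()['tool_pos'])
cv2.imwrite('pics/w1.png',I[...,::-1])
if len(P)>5: box2(P,'hook')
rc,Q=cloud(p,D); 
for a,b,n in [(.097,.112,'box'),(.145,.17,'hooktop'),(.12,.14,'hooklow')]:
    m=(Q[:,2]>a)&(Q[:,2]<b); print(m.sum()); box2(Q[m],n) if m.sum()>5 else 0
E
```

```text
{'vfov': 71.8485101826335, 'cx': 321.14703608436355, 'cy': 199.60347316479462, 'k1': -0.02280723591035211, 'eye': array([0.3981, 0.4781, 0.3845]), 'attitude': array([-16.3324,   0.1198,  75.6061])} [0.4702 0.4615 0.4046]
hook 445 [551.3 352.4] [10.8 38. ] 74.9 z [0.1315 0.1554 0.162 ]
4148
box 4148 [540.8 355.6] [ 73.  157.8] 75.1 z [0.0974 0.1019 0.1062]
366
hooktop 366 [551.3 352.4] [10.8 38. ] 74.9 z [0.1469 0.157  0.162 ]
56
hooklow 56 [554.2 353.5] [ 6.9 32. ] 75.5 z [0.1298 0.1347 0.1397]
```

View pics/w1.png

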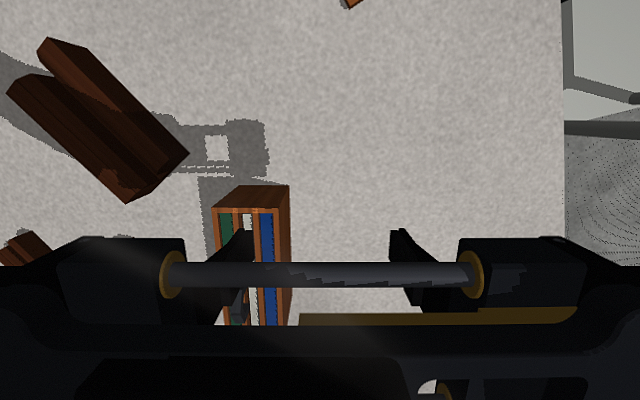

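Wrist view: hook at about (240,310) between the fingers' side, with the measured centre (551,352) and height 0.162 as expected. Moving above it and lowering.

Request:
jog_arm([
  [0, -0.0285, 0.0331, 0, 0, 0, 0.2],
  [0, -0.0285, 0.0331, 0, 0, 0, 0.2],
  [0, -0.0287, 0.0332, 0, 0, 0, 0],
  [0, 0, 0, 0, 0, 0, 0],
  [0, 0, 0, 0.025, 0, 0, 0],
  [0, 0, 0, 0.025, 0, 0, 0],
  [0, 0, 0, 0.025, 0, 0, 0],
  [0, 0, 0, 0, 0, 0, 0],
  [0, 0, 0, 0, 0, 0, 0],
])

```text
time_s: 2.65
tool_pos: [0.5394, 0.3614, 0.3287]
tool_rot: [-179.8, 0.1, 75.8]
force: [0.3, -0.2, 0.6]
grip_width: 0.0871
```

```bash
python3 - <<'E'
from h import *
o=status.get_obs(); print(o['tool_pos'],o['tool_rot'])
for n in ['wrist','top','scene']:
    p,I,D,rc,P=near(n,lo=(.52,.32),hi=(.59,.39),zr=(.125,.168))
    if len(P)>5: box2(P,n)
cv2.imwrite('pics/s2.png',I[...,::-1])
E
```

```text
[0.53943658 0.36136393 0.32867567] [-1.79847567e+02  1.07343970e-01  7.57763614e+01]
wrist 743 [546.1 336.2] [46.2 40.2] 72.1 z [0.1272 0.1532 0.1637]
scene 186 [548.6 337.5] [47.3 40.1] 72.7 z [0.1275 0.152  0.1647]
```

Request:
jog_arm([
  [0, 0, 0, 0, 0, 0, 0],
  [0, 0, 0, 0, 0, 0, 0],
  [0, 0, 0, 0, 0, 0, 0],
])

```text
time_s: 3.05
tool_pos: [0.5413, 0.3601, 0.3309]
tool_rot: [179.9, -0.1, 75.6]
force: [0.7, -0.6, 0.4]
grip_width: 0.0869
```

Request:
jog_arm([
  [0, -0.005, 0.0055, 0, 0, 0, 0.4],
  [0, 0, 0, 0.018, 0, 0, 0],
  [0, 0, 0, 0.018, 0, 0, 0],
  [0, 0, 0, 0, 0, 0, 0],
  [0, 0, 0, 0, 0, 0, 0],
])

```text
time_s: 3.47
tool_pos: [0.5452, 0.353, 0.293]
tool_rot: [-179.9, 0.1, 75.2]
force: [0.0, -0.1, 0.1]
grip_width: 0.0868
```

```bash
python3 - <<'E'
from h import *
o=status.get_obs(); print(o['tool_pos'],o['tool_rot'],o['force'])
I,D=shot('wrist','pics/w3.png'); J,_=shot('scene','pics/s3.png')
cv2.imwrite('pics/c3.png',np.hstack([I[200:400,100:500],cv2.resize(J[230:350,330:530],(400,240))[:200]])[...,::-1])
E
```

```text
[0.54519089 0.3529777  0.29297169] [-1.79922671e+02  1.10967272e-01  7.51740338e+01] [ 0.04634574 -0.11273335  0.05258245]
```

View pics/c3.png

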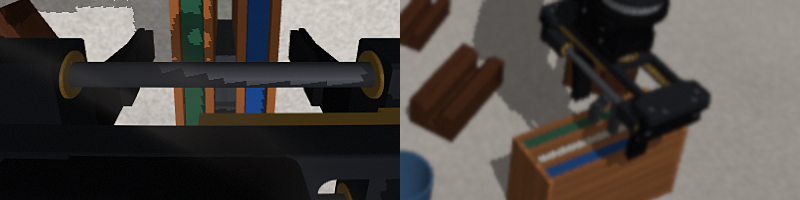

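Fingers straddle the box symmetrically, hook between them. Closing and lifting a little first.

Request:
jog_arm([
  [1, 0, 0, 0, 0, 0, 0],
  [1, 0, 0, 0, 0, 0, 0],
  [1, 0, 0, 0, 0, 0, 0],
  [1, 0, 0, 0, 0, 0, 0],
  [1, 0, 0, 0, 0, 0, 0],
  [1, 0, 0, 0, 0, 0, 0],
  [1, 0, 0, 0, 0, 0, 0],
  [1, 0, 0, -0.01, 0, 0, 0],
  [1, 0, 0, -0.01, 0, 0, 0],
  [1, 0, 0, 0, 0, 0, 0],
], grip_force=40)

```text
time_s: 4.4
tool_pos: [0.5461, 0.3541, 0.3171]
tool_rot: [179.8, -0.2, 75.2]
force: [0.9, 0.6, 0.3]
grip_width: 0.0282
```

Request:
jog_arm([
  [0.6, 0, 0, 0.011, 0, 0, 0],
  [0.6, 0, 0, 0.011, 0, 0, 0],
  [1, 0, 0, 0, 0, 0, 0],
  [1, 0, 0, 0, 0, 0, 0],
  [1, 0, 0, 0, 0, 0, 0],
  [1, 0, 0, 0, 0, 0, 0],
  [1, 0, 0, 0, 0, 0, 0],
  [1, 0, 0, 0, 0, 0, 0],
], grip_force=40)

```text
time_s: 5.07
tool_pos: [0.5453, 0.3537, 0.292]
tool_rot: [180.0, -0.0, 75.2]
force: [0.4, -0.1, -0.9]
grip_width: 0.0097
```

Request:
jog_arm([
  [1, 0, 0, -0.01, 0, 0, 0],
  [1, 0, 0, -0.015, 0, 0, 0],
  [1, 0, 0, -0.02, 0, 0, 0],
  [1, 0, 0, -0.02, 0, 0, 0],
  [1, 0, 0, -0.02, 0, 0, 0],
  [1, 0, 0, -0.02, 0, 0, 0],
  [1, 0, 0, -0.02, 0, 0, 0],
  [1, 0, 0, 0, 0, 0, 0],
  [1, 0, 0, 0, 0, 0, 0],
])

```text
time_s: 5.82
tool_pos: [0.5454, 0.3537, 0.4181]
tool_rot: [179.9, -0.1, 75.2]
force: [0.5, -0.6, -2.0]
grip_width: 0.0102
```

```bash
cat >> h.py <<'E'
def plate(n='scene',c=None,r=.2,save=None,zmin=.06):
    # white/colour plate under the gripper: fit board plane frame from depth near c
    o=status.get_obs(); p=cams.camera_params(n); I,D=cams.read_camera(n)
    if save: cv2.imwrite(save,I[...,::-1])
    rc,P=cloud(p,D); return o,p,I,rc,P
E
python3 - <<'E'
from h import *
np.set_printoptions(precision=4,suppress=True)
o,p,I,rc,P=plate(save='pics/s4.png'); print(o['tool_pos'],o['tool_rot'],o['force'],o['grip_width'])
L=outline_of('scene','swatch'); print([(l['conf'],l['box']) for l in L])
cv2.imwrite('pics/c4.png',cv2.resize(I[150:370,350:550],(600,600*22//20//1))[:600][...,::-1])
bx=np.array([np.cos(np.radians(-14.8)),np.sin(np.radians(-14.8))]);by=np.array([-bx[1],bx[0]])
d=P[:,:2]-[.552,.352]; u=d@bx; v=d@by
m=(abs(v)<.02)&(abs(u)<.12)&(P[:,2]>.112)&(P[:,2]<.235)
Q=np.c_[u,v,P[:,2]][m]; print(len(Q),np.percentile(Q,[1,50,99],axis=0))
# bottom edge
bins=np.arange(-.08,.081,.02)
for a in bins[:-1]:
    s=Q[(Q[:,0]>a)&(Q[:,0]<a+.02)]
    if len(s)>3: print(a.round(3),s[:,2].min(),s[:,2].max(),np.median(s[:,1]))
E
```

```text
[0.5454 0.3537 0.4181] [179.9038  -0.1207  75.2133] [ 0.4719 -0.6169 -1.9867] 0.010181361870992266
[(0.51, [380.1, 277.1, 472.8, 353.6])]
2041 [[-0.0755 -0.0043  0.1365]
 [ 0.0131  0.0052  0.1865]
 [ 0.081   0.0079  0.2281]]
-0.08 0.13526117361818046 0.20966983599710987 0.0054895512289850346
-0.06 0.13416595045790947 0.2282395854355953 0.0052011274741118226
-0.04 0.1345837018392836 0.22877337378678875 0.005210365169303645
-0.02 0.1347988648436781 0.22856152919044692 0.00549624818460839
0.0 0.13630792284872617 0.22852039015982684 0.005201915374112512
0.02 0.13637853061502314 0.22878735100509084 0.005277815227023681
0.04 0.13474551129260393 0.22840163764710952 0.005234061180424809
0.06 0.13548765957201703 0.2285096540518362 0.0049627006455321325
```

View pics/c4.png

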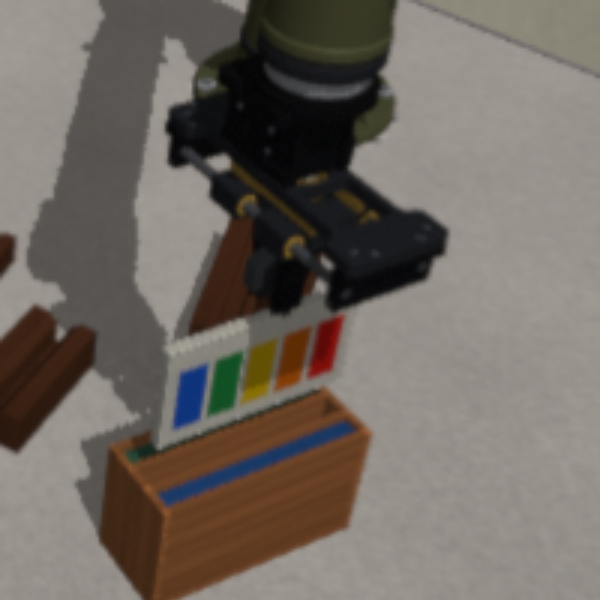

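The view shows the board lifted clear of the box and level, hook in the jaws. Carrying it over the middle stand.

Request:
jog_arm([
  [1, -0.0291, 0.0093, 0, 0, 0, 0],
  [1, -0.0291, 0.0093, 0, 0, 0, 0],
  [1, -0.0291, 0.0093, 0, 0, 0, 0],
  [1, -0.0291, 0.0093, 0, 0, 0, 0],
  [1, -0.0291, 0.0093, 0, 0, 0, 0],
  [1, -0.029, 0.0093, 0, 0, 0, 0],
  [1, -0.029, 0.0093, 0, 0, 0, 0],
  [1, 0, 0, 0, 0, 0, -6],
  [1, 0, 0, 0, 0, 0, -6],
  [1, 0, 0, 0, 0, 0, -6],
  [1, 0, 0, 0, 0, 0, -6],
  [1, 0, 0, 0, 0, 0, -5],
])

```text
time_s: 6.92
tool_pos: [0.5558, 0.1401, 0.4147]
tool_rot: [-179.8, 0.0, 104.5]
force: [-0.9, 0.3, -2.2]
grip_width: 0.0093
```

Request:
jog_arm([
  [1, 0, 0, 0, 0, 0, 0],
  [1, 0, 0, 0, 0, 0, 0],
])

```text
time_s: 7.08
tool_pos: [0.5559, 0.1402, 0.4152]
tool_rot: [-179.9, 0.0, 104.1]
force: [0.5, 0.3, -3.0]
grip_width: 0.0096
```

```bash
cat >> h.py <<'E'
def board(c,yaw,n='scene',zr=(.04,.4),vmax=.025,o=None):
    o,p,I,rc,P=plate(n)
    bx=np.array([np.cos(np.radians(yaw)),np.sin(np.radians(yaw))]);by=np.array([-bx[1],bx[0]])
    d=P[:,:2]-np.array(c); Q=np.c_[d@bx,d@by,P[:,2]]
    m=(abs(Q[:,1])<vmax)&(abs(Q[:,0])<.1)&(Q[:,2]>zr[0])&(Q[:,2]<zr[1]); return o,p,I,rc[m],Q[m]
E
python3 - <<'E'
from h import *
np.set_printoptions(precision=4,suppress=True)
o=status.get_obs(); print(o['tool_pos'],o['tool_rot'],o['force'],o['grip_width'])
for n in ['top','scene','wrist']:
    p,I,D,rc,P=near(n,lo=(.46,.05),hi=(.68,.23),zr=(.03,.052)); 
    if len(P)>9: box2(P,n)
    if n=='wrist': cv2.imwrite('pics/w5.png',I[...,::-1])
o,p,I,rc,Q=board((.5633,.142),14.2,zr=(.115,.24)); cv2.imwrite('pics/s5.png',I[...,::-1])
for a in np.arange(-.08,.08,.02):
    s=Q[(Q[:,0]>a)&(Q[:,0]<a+.02)&(Q[:,2]<.22)]
    if len(s)>3: print(a.round(3),s[:,2].min(),s[:,2].max(),np.percentile(s[:,1],[10,50,90]))
print(Q[:,0].min(),Q[:,0].max())
E
```

```text
[0.5559 0.1402 0.4152] [-179.8515    0.0131  104.0698] [ 0.5177  0.3263 -3.0077] 0.009637594512420026
top 144 [532.8 113.2] [60.4 24.8] 14.3 z [0.0306 0.0386 0.0456]
scene 865 [563.6 142.1] [135.5  67.3] 14.5 z [0.0308 0.0415 0.046 ]
wrist 3059 [562.6 142.2] [130.1  64.1] 14.4 z [0.035  0.0396 0.0414]
-0.08 0.1367187636451177 0.21848650688386606 [0.0036 0.0048 0.0058]
-0.06 0.13623293289714877 0.2185931816355463 [0.0039 0.0049 0.0059]
-0.04 0.13668070051044912 0.2178329284534195 [0.0038 0.0049 0.0058]
-0.02 0.13554340788648456 0.21999508234757603 [0.0039 0.0048 0.0058]
0.0 0.13427414906419533 0.2192455304624652 [0.0038 0.0048 0.006 ]
0.02 0.13692721451748546 0.2199615730117671 [0.0037 0.0049 0.0061]
0.04 0.13692628979672694 0.21967212525518776 [0.0038 0.0049 0.0058]
0.06 0.13540136134117364 0.21984854404721865 [-0.0025  0.0042  0.0057]
-0.08191256385452594 0.0814093001422785
```

Request:
jog_arm([
  [1, 0, 0, 0.025, 0, 0, -0.3],
  [1, 0, 0, 0.025, 0, 0, 0],
  [1, 0, 0, 0.02, 0, 0, 0],
  [1, 0, 0, 0.015, 0, 0, 0],
  [1, 0, 0, 0.01, 0, 0, 0],
  [1, 0, 0, 0.008, 0, 0, 0],
  [1, 0, 0, 0.006, 0, 0, 0],
  [1, 0, 0, 0.004, 0, 0, 0],
  [1, 0, 0, 0, 0, 0, 0],
  [1, 0, 0, 0, 0, 0, 0],
])

```text
time_s: 8.12
tool_pos: [0.5565, 0.1403, 0.3043]
tool_rot: [179.9, -0.0, 104.5]
force: [-0.3, 0.3, -2.4]
grip_width: 0.01
```

Request:
jog_arm([
  [1, 0, 0, 0.004, 0, 0, 0],
  [1, 0, 0, 0.003, 0, 0, 0],
  [1, 0, 0, 0.0015, 0, 0, 0],
  [1, 0, 0, 0, 0, 0, 0],
  [1, 0, 0, 0, 0, 0, 0],
])

```text
time_s: 8.53
tool_pos: [0.5562, 0.1403, 0.2952]
tool_rot: [-180.0, -0.0, 104.5]
force: [1.1, 0.5, -2.0]
grip_width: 0.0096
```

Request:
jog_arm([
  [1, 0, 0, 0.001, 0, 0, 0],
  [1, 0, 0, 0.001, 0, 0, 0],
  [1, 0, 0, 0, 0, 0, 0],
  [1, 0, 0, 0, 0, 0, 0],
])

```text
time_s: 8.87
tool_pos: [0.5564, 0.1403, 0.2939]
tool_rot: [180.0, -0.0, 104.5]
force: [-0.3, -0.4, 2.7]
grip_width: 0.0094
```

Request:
jog_arm([
  [0.3, 0, 0, 0, 0, 0, 0],
  [0.3, 0, 0, 0, 0, 0, 0],
  [0.3, 0, 0, 0, 0, 0, 0],
  [0.3, 0, 0, 0, 0, 0, 0],
  [0.3, 0, 0, 0, 0, 0, 0],
  [0.3, 0, 0, 0, 0, 0, 0],
  [0.3, 0, 0, 0, 0, 0, 0],
  [0.3, 0, 0, 0, 0, 0, 0],
  [0.3, 0, -0.02, 0, 0, 0, 0],
  [0.3, 0, -0.02, 0, 0, 0, 0],
  [0.3, 0, -0.018, 0, 0, 0, 0],
  [0.3, 0, 0, 0, 0, 0, 0],
])

```text
time_s: 9.87
tool_pos: [0.4976, 0.1249, 0.2929]
tool_rot: [-179.8, -0.0, 104.5]
force: [0.3, -0.5, -0.8]
grip_width: 0.0606
```

```bash
python3 - <<'E'
from h import *
np.set_printoptions(precision=4,suppress=True)
ob=status.get_obs(); print(ob['tool_pos'],ob['tool_rot'],ob['grip_width'])
o,p,I,rc,Q=board((.5626,.1422),14.4,zr=(.045,.18))
for a in np.arange(-.08,.08,.02):
    s=Q[(Q[:,0]>a)&(Q[:,0]<a+.02)]
    if len(s)>3: print(a.round(3),s[:,2].min(),s[:,2].max(),np.percentile(s[:,1],[10,50,90]))
print(Q[:,0].min(),Q[:,0].max())
cv2.imwrite('pics/s6.png',cv2.resize(I[150:330,270:450],(600,600))[...,::-1])
E
```

```text
[0.4976 0.1249 0.2929] [-179.837    -0.0218  104.505 ] 0.060637153148456274
-0.08 0.045250491757249045 0.10443435282645752 [-0.0014  0.0039  0.005 ]
-0.06 0.045006720345787454 0.10551672129793344 [0.0009 0.0042 0.0057]
-0.04 0.04508814626551072 0.10532863064960607 [0.0021 0.0046 0.0057]
-0.02 0.04503682207641502 0.16662186227687825 [-0.0028  0.0039  0.0054]
0.0 0.04535811600045825 0.16706588059312732 [-0.003   0.0037  0.0053]
0.02 0.04597241122293938 0.15841243808292782 [-0.0023  0.0044  0.0057]
0.04 0.04660659944532697 0.10649138717644446 [-0.0021  0.0046  0.0056]
0.06 0.04513508692154056 0.10572158402413834 [-0.0031  0.0041  0.0056]
-0.08268941507746919 0.08325265016342663
```

View pics/s6.png

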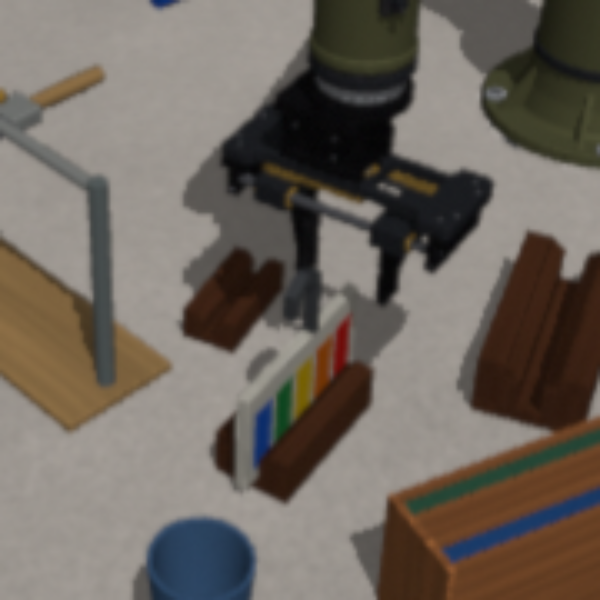

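The board stands upright in the middle stand, released, with the hook free and the open gripper past the stem end. Lowering onto the robot-side shoulder.

Request:
jog_arm([
  [0.3, 0, 0.003, 0.015, 0, 0, 0],
  [0.3, 0, 0, 0.02, 0, 0, 0],
  [0.3, 0, 0, 0.018, 0, 0, 0],
  [0.3, 0, 0, 0, 0, 0, 0],
  [1, 0, 0, 0, 0, 0, 0],
  [1, 0, 0, 0, 0, 0, 0],
  [1, 0, 0, 0, 0, 0, 0],
  [1, 0, 0, 0, 0, 0, 0],
  [1, 0, 0, 0, 0, 0, 0],
  [1, 0, 0, 0, 0, 0, 0],
  [1, 0, 0, 0, 0, 0, 0],
  [1, 0, 0, 0, 0, 0, 0],
], grip_force=55)

```text
time_s: 10.92
tool_pos: [0.503, 0.1265, 0.2405]
tool_rot: [180.0, -0.0, 104.5]
force: [-0.0, -0.3, 0.5]
grip_width: 0.0156
```

Request:
jog_arm([
  [1, 0, 0, 0, 0, 0, 0],
  [1, 0, 0, 0, 0, 0, 0],
  [1, 0, 0, 0, 0, 0, 0],
  [1, 0, 0, 0, 0, 0, 0],
])

```text
time_s: 11.25
tool_pos: [0.503, 0.1265, 0.2403]
tool_rot: [180.0, -0.0, 104.5]
force: [0.2, 0.6, 1.8]
grip_width: 0.0096
```

Request:
jog_arm([
  [1, 0, 0, -0.005, 0, 0, 0],
  [1, 0, 0, -0.01, 0, 0, 0],
  [1, 0, 0, -0.015, 0, 0, 0],
  [1, 0, 0, -0.018, 0, 0, 0],
  [1, 0, 0, -0.018, 0, 0, 0],
  [1, 0, 0, -0.014, 0, 0, 0],
  [1, 0, 0, -0.005, 0, 0, 0],
  [1, 0, 0, 0, 0, 0, 0],
  [1, 0, 0, 0, 0, 0, 0],
])

```text
time_s: 12.0
tool_pos: [0.5027, 0.1265, 0.325]
tool_rot: [-180.0, -0.0, 104.5]
force: [0.8, -0.4, -2.1]
grip_width: 0.0095
```

```bash
cat > tilt.py <<'E'
from h import *
import sys
np.set_printoptions(precision=4,suppress=True)
def tilt(off=.0616,under=.230):
    ob=status.get_obs(); t=ob['tool_pos']; yaw=ob['tool_rot'][2]-90
    c=t[:2]+off*np.array([np.cos(np.radians(yaw)),np.sin(np.radians(yaw))]); z0=t[2]-under
    print(t,ob['tool_rot'],ob['force'],ob['grip_width'],'ctr',c,'under',z0)
    o,p,I,rc,Q=board(c,yaw,zr=(z0-.015,z0+.17),vmax=.015)
    for a in np.arange(-.08,.08,.02):
        s=Q[(Q[:,0]>a)&(Q[:,0]<a+.02)]
        if len(s)>3: print(a.round(3),len(s),s[:,2].min()-z0,s[:,2].max()-z0,np.percentile(s[:,1],[10,50,90]))
    if len(Q): print(Q[:,0].min(),Q[:,0].max())
    return I
if __name__=='__main__':
    I=tilt(); cv2.imwrite(sys.argv[1],I[...,::-1])
E
python3 tilt.py pics/s7.png
```

```text
[0.5027 0.1265 0.325 ] [-179.9788   -0.006   104.5194] [ 0.7688 -0.3599 -2.1214] 0.009539789813190577 ctr [0.5624 0.1419] under 0.09501920108846448
-0.08 77 0.0043000032514704245 0.16940117458811424 [-0.0063  0.0054  0.0141]
-0.06 214 0.004669146822112086 0.16870522430983695 [-0.01    0.0047  0.0131]
-0.04 267 0.0018557915336703534 0.16971351155029604 [-0.0106  0.0044  0.011 ]
-0.02 222 0.002073573783123034 0.1557819396449757 [-0.0016  0.0042  0.0057]
0.0 208 0.0042344088599663154 0.15674401899079074 [-0.002   0.0042  0.0054]
0.02 141 0.005705616013800624 0.14739813561040385 [-0.0015  0.0047  0.0057]
0.04 147 0.0015559664088972414 0.09372471336780855 [0.0011 0.0046 0.0056]
0.06 211 0.0031871401233383445 0.09434453045528737 [-0.0022  0.0041  0.0056]
-0.08085138635116983 0.08308596226321666
```

Request:
jog_arm([
  [1, 0, 0, 0, 0, 0, 6.35],
  [1, 0, 0, 0, 0, 0, 6.35],
  [1, -0.02, -0.002, 0, 0, 0, 0],
  [1, -0.03, -0.0034, 0, 0, 0, 0],
  [1, -0.03, -0.0034, 0, 0, 0, 0],
  [1, -0.03, -0.0034, 0, 0, 0, 0],
  [1, -0.03, -0.0034, 0, 0, 0, 0],
  [1, -0.025, -0.003, 0, 0, 0, 0],
  [1, -0.0185, -0.002, 0, 0, 0, 0],
  [1, 0, 0, 0, 0, 0, 0],
  [1, 0, 0, 0, 0, 0, 0],
  [1, 0, 0, 0, 0, 0, 0],
])

```text
time_s: 13.05
tool_pos: [0.488, -0.0568, 0.3244]
tool_rot: [-179.9, -0.0, 91.9]
force: [0.0, 1.0, -1.6]
grip_width: 0.0095
```

```bash
python3 tilt.py pics/s8.png; python3 - <<'E'
from h import *
np.set_printoptions(precision=4,suppress=True)
for n in ['top','scene','wrist']:
    p,I,D,rc,P=near(n,lo=(.60,-.37),hi=(.70,.03),zr=(.185,.245))
    cv2.imwrite(f'pics/{n}8.png',I[...,::-1])
    a=(P[:,2]<.209)&(P[:,2]>.19)&(P[:,1]>-.1)&(P[:,1]<-.0); b=(P[:,2]>.216)&(P[:,2]<.237)&(P[:,1]<-.115)
    # axis by median x per y bin of top surface
    for nm,m in (('rail',a),('keep',b)):
        Q=P[m]
        if len(Q)>20:
            print(n,nm,len(Q),'y',Q[:,1].min(),Q[:,1].max(),'x',Q[:,0].min(),Q[:,0].max(),'ztop',np.percentile(Q[:,2],97)); 
            print('   fit x@-.055,-.233',np.polyval(np.polyfit(Q[:,1],Q[:,0],1),[-.055,-.233]))
E
```

```text
[ 0.488  -0.0568  0.3244] [-179.9107   -0.0309   91.852 ] [ 0.0276  0.9796 -1.6451] 0.0094590635752618 ctr [ 0.5496 -0.0548] under 0.09439691286473603
-0.08 103 0.004350049656837968 0.16967295641441008 [0.0031 0.0059 0.0139]
-0.06 207 0.0038527206698393546 0.16997565009376672 [-0.0073  0.005   0.0134]
-0.04 244 0.002610266366758124 0.1699912948075523 [-0.0081  0.0044  0.0084]
-0.02 255 0.003390874511026626 0.15655181253226838 [-0.0009  0.0043  0.0065]
0.0 228 -0.0003218074212133215 0.15626098978221029 [-0.0006  0.0043  0.0064]
0.02 168 0.004429534365202464 0.1309270259265071 [0.0023 0.0048 0.0069]
0.04 68 0.0034062471309224407 0.09474608611712357 [-0.0003  0.0043  0.0061]
0.06 136 0.0030179526352986097 0.09513148901567872 [-0.0017  0.0044  0.0065]
-0.0886355144680487 0.09996711309866592
top rail 149 y -0.0985260224634166 -0.0014160071297934186 x 0.6347880954628368 0.6485912080270897 ztop 0.20852568809944355
   fit x@-.055,-.233 [0.6423 0.6481]
top keep 328 y -0.36427539378495866 -0.11500894903263799 x 0.6394078247708446 0.6596719704257571 ztop 0.23614603923340619
   fit x@-.055,-.233 [0.6426 0.648 ]
scene rail 112 y -0.09880890301305767 -0.00011170509392910422 x 0.608283798667716 0.6526772267371466 ztop 0.2088699876286309
   fit x@-.055,-.233 [0.6476 0.6528]
scene keep 223 y -0.36231823796298934 -0.11538963656204582 x 0.6419272154496558 0.6636994374257338 ztop 0.23634114630952824
   fit x@-.055,-.233 [0.6467 0.6533]
```

View pics/s8.png

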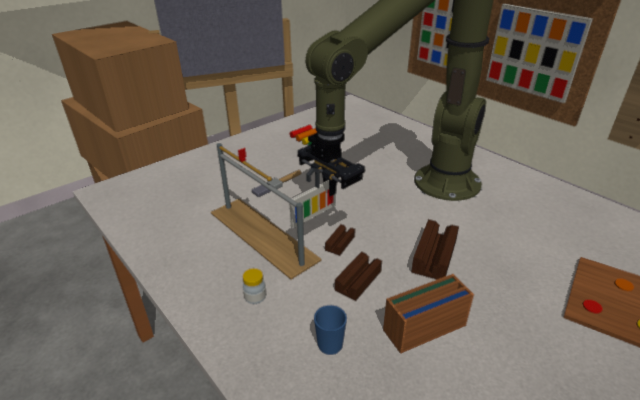

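The view shows the board held level on the robot side of the rail, opposite the bare end. Sliding it forward so the rail enters the mouth.

Request:
jog_arm([
  [1, 0, 0.012, 0, 0, 0, 0],
  [1, 0, 0.015, 0, 0, 0, 0],
  [1, 0, 0.015, 0, 0, 0, 0],
  [1, 0, 0.015, 0, 0, 0, 0],
  [1, 0, 0.013, 0, 0, 0, 0],
  [1, 0, 0.01, 0, 0, 0, 0],
  [1, 0, 0.009, 0, 0, 0, 0],
  [1, 0, 0.006, 0, 0, 0, 0],
  [1, 0, 0, 0, 0, 0, 0],
  [1, 0, 0, 0, 0, 0, 0],
])

```text
time_s: 14.08
tool_pos: [0.583, -0.0545, 0.325]
tool_rot: [-180.0, 0.0, 91.8]
force: [-0.2, -0.4, -2.1]
grip_width: 0.0095
```

```bash
python3 tilt.py pics/s9.png; python3 - <<'E'
import cv2
a=cv2.imread('pics/s9.png')[150:270,230:380]; cv2.imwrite('pics/s9c.png',cv2.resize(a,(750,600),interpolation=cv2.INTER_CUBIC))
E
```

```text
[ 0.583  -0.0545  0.325 ] [-179.9518    0.0014   91.8199] [-0.186  -0.4105 -2.1294] 0.00954716061893577 ctr [ 0.6446 -0.0525] under 0.09504687604010867
-0.08 110 0.00213919190159903 0.16906619772607476 [0.0033 0.0065 0.0138]
-0.06 139 0.006042171956235548 0.16907888509343458 [-0.009   0.0056  0.014 ]
-0.04 202 0.0024655568971367614 0.16983201068577933 [-0.0102  0.0039  0.0096]
-0.02 252 0.002886095257780691 0.15522312502529642 [-0.0011  0.0042  0.0064]
0.0 278 0.0016499358674365305 0.1557804422426072 [-0.0013  0.0046  0.007 ]
0.02 192 0.0033953848687533206 0.1457947723020153 [0.0018 0.0049 0.0069]
0.04 204 0.0014255991106187638 0.09389525426770193 [0.0026 0.0048 0.0069]
0.06 229 5.171734272788053e-05 0.09445942983673258 [-0.001   0.0043  0.0067]
-0.08082529290102915 0.08233734869014324
```

View pics/s9c.png

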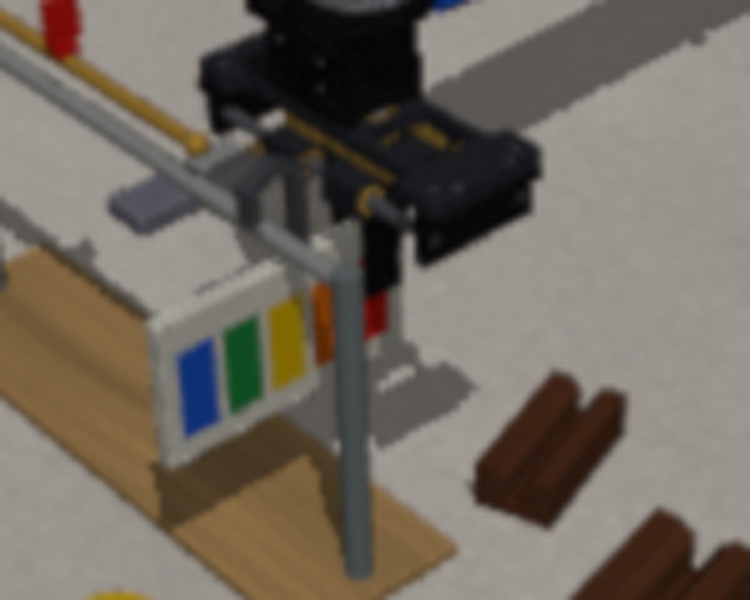

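The crop shows the rail inside the mouth, with the tip (≈(245,210)) above and beyond it. Lowering.

Request:
jog_arm([
  [1, 0, 0, 0.007, 0, 0, 0],
  [1, 0, 0, 0.008, 0, 0, 0],
  [1, 0, 0, 0.007, 0, 0, 0],
  [1, 0, 0, 0.005, 0, 0, 0],
  [1, 0, 0, 0.002, 0, 0, 0],
  [1, 0, 0, 0, 0, 0, 0],
  [1, 0, 0, 0, 0, 0, 0],
])

```text
time_s: 14.72
tool_pos: [0.5832, -0.0545, 0.2962]
tool_rot: [-180.0, -0.0, 91.8]
force: [0.3, -0.9, -2.7]
grip_width: 0.0098
```

Request:
jog_arm([
  [1, 0, 0, 0.0015, 0, 0, 0],
  [1, 0, 0, 0.001, 0, 0, 0],
  [1, 0, 0, 0, 0, 0, 0],
  [1, 0, 0, 0, 0, 0, 0],
])

```text
time_s: 15.05
tool_pos: [0.5832, -0.0545, 0.2939]
tool_rot: [180.0, -0.0, 91.8]
force: [0.4, -0.6, -3.2]
grip_width: 0.0098
```

Request:
jog_arm([
  [1, 0, 0, 0.001, 0, 0, 0],
  [1, 0, 0, 0.001, 0, 0, 0],
  [1, 0, 0, 0, 0, 0, 0],
  [1, 0, 0, 0, 0, 0, 0],
])

```text
time_s: 15.38
tool_pos: [0.5833, -0.0546, 0.2922]
tool_rot: [180.0, -0.0, 91.8]
force: [-0.3, -0.1, 0.1]
grip_width: 0.0101
```

Request:
jog_arm([
  [1, 0, 0, -0.0025, 0, 0, 0],
  [1, 0, 0, 0, 0, 0, 0],
  [1, -0.008, 0, 0, 0, 0, 0],
  [1, -0.012, 0, 0, 0, 0, 0],
  [1, -0.015, 0, 0, 0, 0, 0],
  [1, -0.015, 0, 0, 0, 0, 0],
  [1, -0.015, 0, 0, 0, 0, 0],
  [1, -0.012, 0, 0, 0, 0, 0],
  [1, -0.008, 0, 0, 0, 0, 0],
  [1, -0.005, 0, 0, 0, 0, 0],
  [1, 0, 0, 0, 0, 0, 0],
  [1, 0, 0, 0, 0, 0, 0],
])

```text
time_s: 16.38
tool_pos: [0.5861, -0.1442, 0.2941]
tool_rot: [-180.0, -0.0, 91.8]
force: [-0.4, 0.5, -2.8]
grip_width: 0.0094
```

Request:
jog_arm([
  [1, -0.008, 0, -0.0005, 0, 0, 0],
  [1, -0.012, 0, 0, 0, 0, 0],
  [1, -0.015, 0, 0, 0, 0, 0],
  [1, -0.015, 0, 0, 0, 0, 0],
  [1, -0.013, 0, 0, 0, 0, 0],
  [1, -0.012, 0, 0, 0, 0, 0],
  [1, -0.009, 0, 0, 0, 0, 0],
  [1, -0.006, 0, 0, 0, 0, 0],
  [1, 0, 0, 0, 0, 0, 0],
  [1, 0, 0, 0, 0, 0, 0],
])

```text
time_s: 17.22
tool_pos: [0.5889, -0.2344, 0.2946]
tool_rot: [-180.0, -0.0, 91.8]
force: [0.2, 0.1, -2.7]
grip_width: 0.0096
```

```bash
cat > mk.py <<'E'
from h import *
np.set_printoptions(precision=4,suppress=True)
print(status.get_obs()['tool_pos'])
for n in ['top','scene']:
    p=cams.camera_params(n); I,D=cams.read_camera(n); rc,P=cloud(p,D); col=I[rc[:,0],rc[:,1]].astype(int)
    cv2.imwrite(f'pics/mk_{n}.png',I[...,::-1])
    k=np.array([np.sin(np.radians(1.85))*-1,np.cos(np.radians(1.85))])  # rail y dir
    s=(P[:,:2]-[.6507,-.233])@k; x=(P[:,:2]-[.6507,-.233])@[k[1],-k[0]]
    m=(col[:,0]>110)&(col[:,1]<70)&(col[:,2]<70)&(P[:,2]>.228)&(P[:,2]<.275)&(abs(s)<.03)&(abs(x)<.03)
    if m.sum()>5: print(n,'mark',m.sum(),'s',s[m].min(),s[m].max(),np.median(s[m]),'x',x[m].min(),x[m].max(),'z',P[m,2].min(),P[m,2].max())
    # plate front face +y
    b=(abs(s)<.025)&(P[:,2]>.075)&(P[:,2]<.15)&(x>-.03)&(x<.08)
    if b.sum()>5: print(n,'plate',b.sum(),np.percentile(s[b],[5,25,50,75,95]),'x',x[b].max())
    h=(abs(s)<.025)&(P[:,2]>.165)&(P[:,2]<.192)&(abs(x)<.022)
    if h.sum()>5: print(n,'hook',h.sum(),np.percentile(s[h],[5,25,50,75,95]),x[h].min(),x[h].max())
E
python3 mk.py
```

```text
[ 0.5889 -0.2344  0.2946]
top plate 101 [-0.0001  0.0042  0.0046  0.005   0.0058] x 0.07752442033649334
scene mark 65 s -0.02536482479297452 0.007475951484808695 0.0009675638326438281 x -0.008719166553762685 0.012905315382811032 z 0.23384231318303872 0.2710227998270157
scene plate 737 [0.003  0.0051 0.0064 0.0078 0.0096] x 0.0799963982034454
scene hook 23 [-0.0026  0.0006  0.0047  0.0062  0.0084] -0.019046923238937412 0.019027942207294795
```

```bash
cat > fitm.py <<'E'
from h import *
import itertools
th=np.radians(1.85); ux=np.array([np.cos(th),np.sin(th),0]); uy=np.array([-np.sin(th),np.cos(th),0])
for n in ['top','scene']:
    p=cams.camera_params(n); I=np.load(n+'0.npz')['I'].astype(int)
    red=((I[...,0]>90)&(I[...,0]>2.2*I[...,1])&(I[...,0]>2.2*I[...,2]))
    c0=np.array([.6507,-.233,.231]); q=proj(p,c0+[0,0,.018])[0].astype(int); w=np.zeros_like(red); w[q[0]-18:q[0]+18,q[1]-15:q[1]+15]=1; red&=w
    S=8; R=cv2.resize(red.astype(np.uint8),None,fx=S,fy=S,interpolation=cv2.INTER_NEAREST)
    best=[]
    for s,x in itertools.product(np.arange(-.01,.0101,.001),np.arange(-.006,.0061,.002)):
        V=np.array([c0+ux*(x+a*.011)+uy*(s+b*.005)+[0,0,z] for a in(-1,1) for b in(-1,1) for z in(0,.036)])
        uv=proj(p,V)[:,::-1]; h=cv2.convexHull(((uv+.5)*S).astype(np.int32)); M=np.zeros_like(R); cv2.fillConvexPoly(M,h,1)
        best.append(((M&R).sum()/(M|R).sum(),round(s,4),round(x,4)))
    print(n,red.sum(),sorted(best)[::-1][:5])
E
python3 fitm.py
```

```text
top 23 [(np.float64(0.37947924722866716), np.float64(-0.002), np.float64(0.002)), (np.float64(0.37840616966580976), np.float64(-0.0), np.float64(0.0)), (np.float64(0.37734877734877736), np.float64(-0.001), np.float64(0.002)), (np.float64(0.375224877923413), np.float64(-0.003), np.float64(0.002)), (np.float64(0.37522304358909), np.float64(-0.001), np.float64(0.0))]
scene 75 [(np.float64(0.6254886630179828), np.float64(-0.004), np.float64(-0.002)), (np.float64(0.6238627501949571), np.float64(-0.003), np.float64(0.002)), (np.float64(0.6238627501949571), np.float64(-0.004), np.float64(0.0)), (np.float64(0.6238627501949571), np.float64(-0.006), np.float64(0.0)), (np.float64(0.6236195920488502), np.float64(-0.006), np.float64(-0.002))]
```

```bash
python3 - <<'E'
import cv2,numpy as np
a=cv2.imread('pics/mk_scene.png')[140:220,205:305]; b=cv2.imread('pics/top0.png')[155:195,380:430]
cv2.imwrite('pics/m1.png',np.hstack([cv2.resize(a,(500,400),interpolation=cv2.INTER_NEAREST),cv2.resize(b,(300,400)[:1]+(240,),interpolation=cv2.INTER_NEAREST) if 0 else cv2.copyMakeBorder(cv2.resize(b,(300,240),interpolation=cv2.INTER_NEAREST),0,160,0,0,0)]))
E
```

```text
(no output)
```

View pics/m1.png

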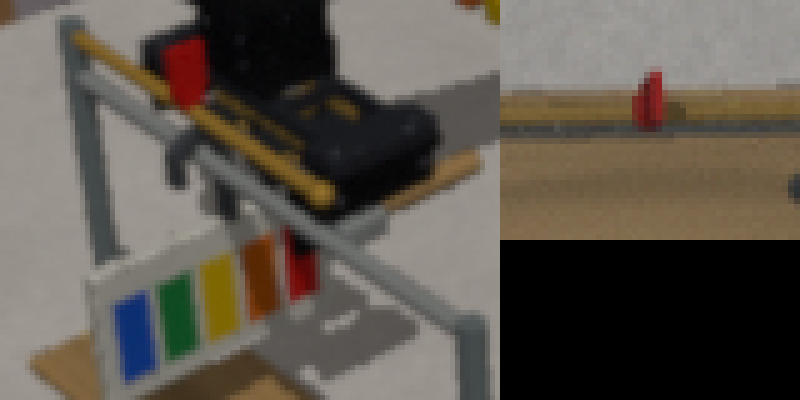

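```bash
sed -i "s/for s,x in itertools.product(/for t,x0,s,x in itertools.product((.0015,.003,.005),(.011,),/; s/b\*.005/b*t/; s/round(s,4),round(x,4)/t,round(s,4),round(x,4)/; s/a\*.011/a*x0/" fitm.py; python3 fitm.py; python3 - <<'E'
from h import *
np.set_printoptions(precision=4,suppress=True)
k=np.array([-.0323,.9995])
for n in ['scene','top']:
    p=cams.camera_params(n); z=np.load(n+'0.npz'); rc,P=cloud(p,z['D']); c=z['I'][rc[:,0],rc[:,1]].astype(int)
    m=(c[:,0]>80)&(c[:,0]>2*c[:,1])&(c[:,0]>2*c[:,2])&(P[:,2]>.226)&(P[:,2]<.28)&(abs(P[:,1]+.233)<.03)
    d=(P[m][:,:2]-[.6507,-.233]); s=d@k; x=d@[k[1],-k[0]]; zz=P[m][:,2]
    for a,b in [(.226,.24),(.24,.25),(.25,.26),(.26,.28)]:
        q=(zz>a)&(zz<=b)
        if q.sum(): print(n,a,q.sum(),'s',np.percentile(s[q],[0,25,50,75,100]),'x',x[q].min(),x[q].max())
E
```

```text
top 23 [(np.float64(0.46653279785809904), 0.003, np.float64(-0.002), np.float64(0.0)), (np.float64(0.45949579831932774), 0.003, np.float64(-0.002), np.float64(0.002)), (np.float64(0.45912579245912577), 0.003, np.float64(-0.002), np.float64(-0.002)), (np.float64(0.45219846712384026), 0.0015, np.float64(-0.003), np.float64(0.0)), (np.float64(0.4446275543836519), 0.003, np.float64(-0.001), np.float64(-0.002))]
scene 75 [(np.float64(0.7775409836065573), 0.0015, np.float64(-0.004), np.float64(0.0)), (np.float64(0.7745532054435154), 0.0015, np.float64(-0.003), np.float64(0.0)), (np.float64(0.7658671887746777), 0.0015, np.float64(-0.006), np.float64(-0.002)), (np.float64(0.765098486081719), 0.0015, np.float64(-0.005), np.float64(-0.002)), (np.float64(0.7630894308943089), 0.0015, np.float64(-0.005), np.float64(0.0))]
scene 0.226 8 s [-0.0154 -0.0021  0.0011  0.0019  0.0026] x -0.002750438149047871 0.008025524173003094
scene 0.24 22 s [-0.0033 -0.0007  0.0015  0.0031  0.0057] x -0.008987843421554615 0.01167080530158054
scene 0.25 24 s [-0.0021  0.0005  0.0013  0.0027  0.0042] x -0.00805553936884685 0.011271431553428822
scene 0.26 34 s [-0.0049  0.0001  0.002   0.0708  0.0809] x -1.5959589440387458 0.010074285769430914
top 0.226 7 s [-0.0017 -0.0004 -0.      0.0022  0.0026] x -0.00780883057505745 0.007142226257856452
top 0.24 3 s [-0.0001  0.0002  0.0005  0.0016  0.0028] x -0.005770569235824636 0.0027516078968698606
top 0.25 7 s [-0.0009 -0.0007 -0.0002 -0.      0.0001] x -0.010054259274997404 0.005787876380829539
top 0.26 17 s [-0.0041 -0.0035 -0.0028 -0.001   0.0001] x -0.013463733999445006 0.008474980906272838
```

Request:
jog_arm([
  [1, -0.0025, 0, 0, 0, 0, 0],
  [1, 0, 0, 0.001, 0, 0, 0],
  [1, 0, 0, 0.0008, 0, 0, 0],
  [1, 0, 0, 0.0005, 0, 0, 0],
  [1, 0, 0, 0, 0, 0, 0],
  [1, 0, 0, 0, 0, 0, 0],
])

```text
time_s: 17.82
tool_pos: [0.589, -0.2368, 0.2924]
tool_rot: [-180.0, -0.0, 91.8]
force: [-0.0, -0.5, -2.6]
grip_width: 0.0094
```

Request:
jog_arm([
  [1, 0, 0, 0.0006, 0, 0, 0],
  [1, 0, 0, 0.0004, 0, 0, 0],
  [1, 0, 0, 0, 0, 0, 0],
  [1, 0, 0, 0, 0, 0, 0],
])

```text
time_s: 18.15
tool_pos: [0.5891, -0.237, 0.292]
tool_rot: [179.9, -0.0, 91.8]
force: [-0.0, 0.8, 1.6]
grip_width: 0.0096
```

Request:
jog_arm([
  [0.85, 0, 0, 0, 0, 0, 0],
  [0.8, 0, 0, 0, 0, 0, 0],
  [0.75, 0, 0, 0, 0, 0, 0],
  [0.6, 0, 0, 0, 0, 0, 0],
  [0.4, 0, 0, 0, 0, 0, 0],
  [0.3, 0, 0, 0, 0, 0, 0],
  [0.3, 0, 0, 0, 0, 0, 0],
  [0.3, 0, 0, 0, 0, 0, 0],
  [0.3, 0, 0, 0, 0, 0, 0],
  [0.3, 0, 0, 0, 0, 0, 0],
  [0.3, 0, 0, 0, 0, 0, 0],
  [0.3, 0, 0, 0, 0, 0, 0],
])

```text
time_s: 19.15
tool_pos: [0.589, -0.237, 0.2915]
tool_rot: [180.0, -0.0, 91.8]
force: [-0.7, -0.3, 0.1]
grip_width: 0.0599
```

```bash
python3 mk.py
```

```text
[ 0.589  -0.237   0.2915]
top plate 140 [-0.0057 -0.0004  0.0018  0.0024  0.003 ] x 0.07572915126088998
scene mark 65 s -0.0260174663642816 0.004865511678665271 0.0008633781263831073 x -0.009520555098627164 0.011254297680522666 z 0.23350418037698872 0.27166228678041826
scene plate 734 [-0.0009  0.0015  0.003   0.0046  0.0065] x 0.0777703334974676
scene hook 25 [-0.006  -0.0024  0.0009  0.0023  0.0037] -0.020987245141725702 0.01878245721711885
```

Request:
jog_arm([
  [0.3, 0, -0.01, 0, 0, 0, 0],
  [0.3, 0, -0.02, 0, 0, 0, 0],
  [0.3, 0, -0.03, 0, 0, 0, 0],
  [0.3, 0, -0.03, 0, 0, 0, 0],
  [0.3, 0, -0.03, -0.01, 0, 0, 0],
  [0.3, 0, 0, -0.03, 0, 0, 0],
  [0.3, 0, 0, -0.03, 0, 0, 0],
  [0.3, 0, 0, 0, 0, 0, 0],
  [0.3, 0, 0, 0, 0, 0, 0],
  [0.3, 0, 0, 0, 0, 0, 0],
  [0.3, 0, 0, 0, 0, 0, 0],
])

```text
time_s: 20.17
tool_pos: [0.4685, -0.2405, 0.3603]
tool_rot: [-179.9, -0.0, 91.8]
force: [-0.1, 0.2, 0.1]
grip_width: 0.0606
```

Request:
jog_arm([
  [0.3, 0, 0, 0, 0, 0, 0],
  [0.3, 0, 0, 0, 0, 0, 0],
  [0.3, 0, 0, 0, 0, 0, 0],
  [0.3, 0, 0, 0, 0, 0, 0],
  [0.3, 0, 0, 0, 0, 0, 0],
  [0.3, 0, 0, 0, 0, 0, 0],
])

```text
time_s: 20.67
tool_pos: [0.469, -0.2407, 0.3613]
tool_rot: [-180.0, -0.0, 91.8]
force: [-0.8, 0.6, -0.9]
grip_width: 0.0609
```

```bash
cp pics/mk_scene.png pics/mk_prev.png; python3 mk.py; python3 - <<'E'
from h import *
np.set_printoptions(precision=4,suppress=True)
for n in ['top','scene']:
    p,I,D,rc,P=near(n,lo=(.55,-.27),hi=(.74,-.20),zr=(.02,.19)); 
    for a in np.arange(.57,.73,.02):
        s=P[(P[:,0]>a)&(P[:,0]<a+.02)&(P[:,2]<.165)]
        if len(s)>3: print(n,a.round(2),len(s),s[:,2].min(),s[:,2].max(),np.median(s[:,1]))
    for nm,lo,hi,zr in [('jar',(.76,-.03),(.84,.05),(.06,.09)),('cup',(.7,.19),(.8,.3),(.075,.1))]:
        rc2,Q=cloud(p,D); m=((Q[:,:2]>lo)&(Q[:,:2]<hi)).all(1)&(Q[:,2]>zr[0])&(Q[:,2]<zr[1]); box2(Q[m],n+nm)
    I0=np.load(n+'0.npz')['I']; a=proj(p,[.41,-.33,.01])[0].astype(int); print('brush diff',np.abs(I[a[0]-12:a[0]+12,a[1]-12:a[1]+12].astype(int)-I0[a[0]-12:a[0]+12,a[1]-12:a[1]+12]).mean())
a=cv2.imread('pics/mk_scene.png'); cv2.imwrite('pics/fin.png',np.hstack([cv2.resize(a[130:290,180:340],(400,400)),cv2.resize(cv2.imread('pics/mk_top.png')[110:290,300:480],(400,400))]))
E
```

```text
[ 0.469  -0.2407  0.3613]
top mark 23 s -0.0042492295049993255 0.0031925439861478166 -0.0006813495638649186 x -0.011413422248203547 0.007999407366251881 z 0.23413808572318695 0.2719564719139915
top plate 158 [-0.0059  0.0008  0.002   0.0023  0.003 ] x 0.07509644252110044
top hook 10 [-0.0052 -0.0014  0.001   0.0017  0.0021] -0.021375035842711845 0.016302512899756483
scene mark 73 s -0.004586891400254027 0.007851207887919381 0.000795777797624968 x -0.010021255400544715 0.01234506298826974 z 0.23431526036313943 0.27101671010363837
scene plate 737 [-0.0005  0.0018  0.0031  0.0045  0.0065] x 0.07980560777431554
scene hook 25 [-0.0073 -0.0011  0.0021  0.0034  0.0048] -0.01810488210656382 0.018814402960887464
top 0.57 54 0.07389208686836124 0.15973796129993834 -0.23354213019654962
top 0.59 58 0.062427575053629614 0.15853391233104985 -0.2331922361618066
top 0.61 58 0.06023433644248177 0.16379168282394918 -0.23214036813071193
top 0.63 44 0.06273306168531256 0.16221847483884 -0.23124472029918908
top 0.65 17 0.07140948107508627 0.15336182595905568 -0.23087422480241454
top 0.67 40 0.06264912168
[... 422 characters left out ...]
86135
scene 0.59 115 0.06680897531669894 0.15892421270837043 -0.23176409618284366
scene 0.61 157 0.0652561584489092 0.15636813551506068 -0.23101904153455588
scene 0.63 167 0.06470120607071672 0.16496767568301585 -0.23036844396301903
scene 0.65 167 0.06588646149697552 0.156211637654314 -0.22984496636384033
scene 0.67 168 0.06409375118913418 0.1556885964374073 -0.2293607126326792
scene 0.69 173 0.06433288483347444 0.15516165850751373 -0.22831199266617663
scene 0.71 200 0.06081185965313629 0.15524035424806504 -0.22817391499258016
scenejar 315 [799.7  14. ] [50.8 48.1] 54.4 z [0.0621 0.0771 0.0808]
scenecup 442 [753.6 246.7] [73.8 69.3] 49.3 z [0.0754 0.0872 0.0941]
brush diff 31.749421296296298
```

View pics/fin.png

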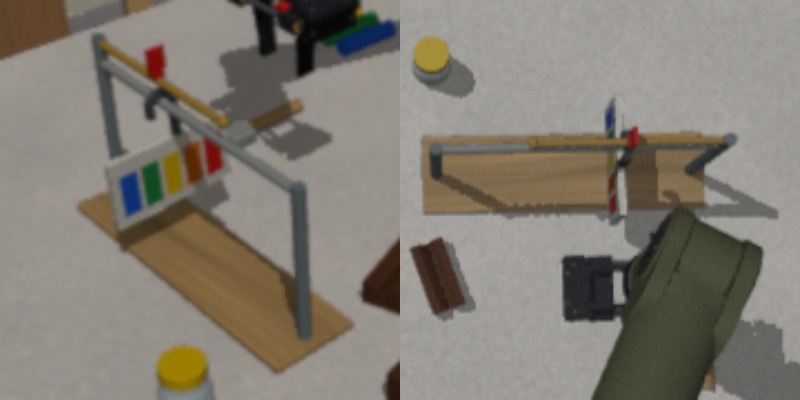

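The final view shows the board hanging level on the rail under the mark, with the gripper clear. The arm's shadow and body explain the "brush diff". Handing in.

```bash
python3 -c "
from h import *
print(env.sign_off())"
```

```text
the job is handed in; nothing more can be done
None
```

The job is done and handed in, about 21 s into the 69 s allowed; it gave no verdict.

- **Stand:** I pulled the board out of the box by its hook and stood it upright in the middle-sized stand. I released it and checked in the scene camera that it stood on its own.
- **Rail:** I picked it up again by the robot-side shoulder, hooked it over the bare end, and slid it about 180 mm under the keeper. I lowered it until it rested on the rail, released it and backed the arm off.

The last checks showed:

- **Hanging:** The board hangs nearly level at the expected height, with its underside at about 62 mm.
- **Position under the mark:** The hook is about 1 to 2 mm from the mark's centre along the rail. The two cameras disagree by 1 to 2 mm, and my mark fit was coarse, so this is no better than a few mm.
- **Jar and cup:** The jar's measured position was unchanged. The cup's was unchanged within 1 mm.
- **Brush:** The arm and its shadow covered the brush at the end, so my numeric comparison of before and after pictures was invalid. It appeared to be in its place in the picture, and nothing came near it.
- **Forces:** The readings after each move stayed at a few newtons.

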